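Close a row of specimen vials by stroking along the lids

TASK

Close the five blue-lidded specimen vials in the rack: run your shut fingertips lightly along the row from the hinge side, so that each open lid swings over and is pressed gently down flat on its vial. Only touch and push: do not lift, tip or shove the rack, leave the orange lids in the other row standing open, and disturb nothing else. Finish with your hand clear of everything.

Things in the scene. Friction and masses are not known exactly. Their poses are not given: they have to be found in the camera images.
- rack: White vial rack, loose, 180 x 100 x 41 mm, 0.6 to 1.1 kg full. Origin: centre of its underside; x runs along its two rows, y across, z up. Row y = -22 mm: five BLUE-lidded vials at x = -68, -34, 0, 34, 68. Row y = +22 mm: capped vial at x = -68, ORANGE-lidded vials at 0 and 34, empty holes at -34 and 68. Lidded vials: clear, 24 mm across, fast in the rack, hinges on their -x side
- blue_mouth1 (a point): Centre of the mouth of blue-lidded vial 1 (rack x = -68, y = -22 mm), 62 mm above the bench; fixed to the rack
- blue_lid1 (a joint): Opening angle (rad) of blue lid 1: 0 = shut flat (top 66 mm above the bench), 1.57 = upright, limit 2.0; closes by swinging over towards rack +x. Disc 26 mm across, 4 thick, with thumb tab: 31.5 mm from hinge to tab end. Hinge line parallel to rack y, 13.5 mm to the -x side of the mouth's centre, 62 mm up. Light friction hinge: under 2 N moves it, it stays where left, no spring or snap
- blue_mouth2 (a point): Centre of the mouth of blue-lidded vial 2 (rack x = -34, y = -22 mm), 62 mm above the bench; fixed to the rack
- blue_lid2 (a joint): Opening angle (rad) of blue lid 2: 0 = shut flat (top 66 mm above the bench), 1.57 = upright, limit 2.0; closes by swinging over towards rack +x. Disc 26 mm across, 4 thick, with thumb tab: 31.5 mm from hinge to tab end. Hinge line parallel to rack y, 13.5 mm to the -x side of the mouth's centre, 62 mm up. Light friction hinge: under 2 N moves it, it stays where left, no spring or snap
- blue_mouth3 (a point): Centre of the mouth of blue-lidded vial 3 (rack x = 0, y = -22 mm), 62 mm above the bench; fixed to the rack
- blue_lid3 (a joint): Opening angle (rad) of blue lid 3: 0 = shut flat (top 66 mm above the bench), 1.57 = upright, limit 2.0; closes by swinging over towards rack +x. Disc 26 mm across, 4 thick, with thumb tab: 31.5 mm from hinge to tab end. Hinge line parallel to rack y, 13.5 mm to the -x side of the mouth's centre, 62 mm up. Light friction hinge: under 2 N moves it, it stays where left, no spring or snap
- blue_mouth4 (a point): Centre of the mouth of blue-lidded vial 4 (rack x = 34, y = -22 mm), 62 mm above the bench; fixed to the rack
- blue_lid4 (a joint): Opening angle (rad) of blue lid 4: 0 = shut flat (top 66 mm above the bench), 1.57 = upright, limit 2.0; closes by swinging over towards rack +x. Disc 26 mm across, 4 thick, with thumb tab: 31.5 mm from hinge to tab end. Hinge line parallel to rack y, 13.5 mm to the -x side of the mouth's centre, 62 mm up. Light friction hinge: under 2 N moves it, it stays where left, no spring or snap
- blue_mouth5 (a point): Centre of the mouth of blue-lidded vial 5 (rack x = 68, y = -22 mm), 62 mm above the bench; fixed to the rack
- blue_lid5 (a joint): Opening angle (rad) of blue lid 5: 0 = shut flat (top 66 mm above the bench), 1.57 = upright, limit 2.0; closes by swinging over towards rack +x. Disc 26 mm across, 4 thick, with thumb tab: 31.5 mm from hinge to tab end. Hinge line parallel to rack y, 13.5 mm to the -x side of the mouth's centre, 62 mm up. Light friction hinge: under 2 N moves it, it stays where left, no spring or snap
- orange_lid1 (a joint): Opening angle (rad) of the orange lid on the vial at rack x = 0, y = +22 mm: same lid and hinge as the blue ones; it must stay open
- orange_lid2 (a joint): Opening angle (rad) of the orange lid on the vial at rack x = 34, y = +22 mm: same lid and hinge as the blue ones; it must stay open
- capped_vial: Loose amber vial with white screw cap, 24 mm across, 65 mm tall, standing in its hole in the rack (rack x = -68, y = +22 mm), its foot 5 mm and its top 70 mm above the bench. Origin: centre of its foot. Leave alone
- forceps: Steel forceps lying on the bench close beside the blue row, 137 x 16 x 8 mm, long axis x (points to -x). Origin: middle of the underside. Leave alone
- petri_dish: Closed clear dish, 90 mm across, 16 mm tall. Origin: centre of its underside. Leave alone
- oil_bottle: Small amber bottle with black cap, 36 mm across, 75 mm tall, standing. Origin: centre of its underside. Leave alone
- slide_box: Green plastic slide box, shut, 97 x 87 x 35 mm. Origin: centre of its underside. Leave alone
- mug: Blue mug, 78 mm across and 90 mm tall, handle at its +y. Origin: centre of its underside. Leave alone

How it is judged (in metres and radians):
At the end, for the whole second after the job is handed in: All five blue lids are within 0.12 rad of shut (tab end less than 4 mm up), both orange lids are still open (above 1.3 rad), and the rack stands flat and at rest within 20 mm of where it stood (value of joint each of blue_lid1, blue_lid2, blue_lid3, blue_lid4, blue_lid5 below 0.12 rad and value of joint each of orange_lid1, orange_lid2 above 1.3 rad and not (distance of any of blue_mouth1, blue_mouth5 from where it was at the start of the episode above 0.02 m or height (world z) of rack above 0.006 m or angle between rack's own z axis and vertical above 0.1 rad) and linear speed of rack below 0.01 m/s); the robot touches nothing.
It fails at once if the vial rack is lifted, tipped, or shoved more than 20 mm from where it stood (distance of any of blue_mouth1, blue_mouth5 from where it was at the start of the episode above 0.02 m or height (world z) of rack above 0.006 m or angle between rack's own z axis and vertical above 0.1 rad).
It fails at once if an orange lid is pushed towards shut (below 1.3 rad) (value of joint any of orange_lid1, orange_lid2 below 1.3 rad).
It fails at once if the fingers press on the rack, its vials or lids with more than 40 N (contact force between the fingers and rack above 40 N).
It fails at once if the capped vial is lifted out of or knocked about in the rack (z of capped_vial in the frame of rack above 0.012 m or angle between capped_vial's own z axis and vertical above 0.3 rad).
It fails at once if the forceps, dish, oil bottle, slide box or mug is moved more than 15 mm or tipped (distance of any of forceps, petri_dish, oil_bottle, slide_box, mug from where it was at the start of the episode above 0.015 m or angle between any of forceps, petri_dish, oil_bottle, slide_box, mug's own z axis and vertical above 0.2 rad).
It also fails if it takes over 48 s, if anything falls off the work surface, if the arm or the gripper's body presses on something with over 40 N, if the wrist force passes 120 N, or if a joint passes its speed limit or range.

ROBOT

A 6-joint arm with a two-finger parallel gripper is mounted at the origin on the work surface. World frame = base frame: x ahead of the robot, y to its left, z up, the work surface at z = 0. Lengths are in mm, angles in rad, forces in N, time in s.
With the tool pointing down it reaches from about 275 to 825 mm from the base axis. Payload 5.2 kg.
Tool frame: the origin (TCP) lies at the very end of the fingers, on their centre line; the grasp point (between the pads) lies 19 mm behind it; z points along the fingers, y is the line along which they close (so a half turn about z gives the same grasp; the last joint's range is limited). The gripper opens to 93 mm and grips with 3 to 60 N. Pads are 15 mm wide; open, the fingers measure 128 mm over their backs; the gripper's body (75 mm by 188 mm) begins 65 mm behind the grasp point.
Start: joints at [-1.407, 0.259, 1.535, -0, 1.348, -0.203], TCP at [197.267, -513.411, 218.653] pointing down, gripper open.
Joint ranges: [-3.14, 3.14], [-0.91, 2.08], [0.19, 2.58], [-1.22, 4.36], [0.22, 2.71], [-3.12, 3.12]. Speed limits (rad/s): [2.57, 2.57, 3.14, 3.14, 3.14, 3.14].

INTERFACE

Orientations are given as [roll, pitch, yaw] about the fixed x, y, z axes, in that order (R = Rz(yaw) Ry(pitch) Rx(roll)).
In Python, from bench import robot gives the robot as it stands. The module is installed in compiled form; this text tells all that it offers. Calls block until the motion is done:
- robot.move_ptp(position, orientation): joint-space move of the TCP to a pose.
- robot.move_linear(position, ori=None, speed=150, f_stop=None): straight line of the TCP; ori=None keeps the orientation; speed is the mean speed in mm/s. With f_stop (N) it stops when the force on the tool has changed by that much, and returns True; else False.
- robot.move_j(angles): joint-space move.
- robot.move_gripper(opening): opening from 0.0 (shut) to 1.0 (fully open); the grip force is fixed at half the most; returns when the fingers have stopped.
- robot.sleep(seconds).
- robot.inverse_kinematics(position, orientation): joint angles nearest the present ones, or None.
- robot.get_image(name): name is "side" or "top"; returns a dict with "img" (480x640x3 uint8, blue, green, red), "fovy" (degrees; the focal length in pixels is half the picture's height over the tangent of half this angle, whatever the lens; pixels are square), "cx", "cy" (the principal point, pixels), "eye" and "orientation" of the camera in the world. Camera axes: x right, y down, z forward; pixel columns grow to the right and rows downward; lengths in mm; the calibration is good to about 2 mm. A picture is of the moment at which its call begins. There is no depth.
A pose or a line that the arm cannot do raises robot.MotionError and nothing moves.
- robot.hand_in(): hands the job in; it is judged then, once.
Readings, each from a call of its own:
- robot.current_t(): time.
- robot.current_qpos(): joint angles.
- robot.current_joint_vel(): joint speeds.
- robot.current_joint_efforts(): joint torques, N m.
- robot.current_tcp_pos(): TCP position.
- robot.current_eef_rot(): TCP orientation.
- robot.current_contact_force(): force on the tool from outside, world axes, zero at the start.
- robot.current_ft_torque(): the same for the moment, N m.
- robot.current_gripper_width(): opening from 0.0 (shut) to 1.0 (fully open).
- robot.current_finger_force(): force on a finger pad.
Only numpy, scipy, OpenCV 4.12 (cv2) and the standard library are available. Lean on these libraries where they do the work, as an engineer would, in place of code of your own. Each camera call takes 0.05 s, during which the arm holds its last target. There are 200 camera calls.

## Working session

There is one attempt and no reset: what is moved stays moved. The work goes in short steps, each a Python script; the robot and the scene stay as the last script left them, time stands still between calls to the robot, and variables do not carry over. Pictures are saved under pics/ and viewed, at most 10 in all, crops included, and the job is handed in when it is done.

```bash
mkdir -p pics
python3 - <<'E'
from bench import robot
import cv2
for n in("top","side"):
    d=robot.get_image(n); cv2.imwrite(f"pics/{n}0.png",d["img"]); print(n,d["fovy"],d["cx"],d["cy"],d["eye"],d["orientation"])
print(robot.current_t(),robot.current_eef_rot(),robot.current_gripper_width())
E
```

```text
top 45.141331196199914 322.0422560680911 235.6276598890661 [ 377.19759118   -1.35263606 1319.24451671] [-2.97457223  0.00319588 -1.557877  ]
side 54.241434401488085 318.47753483262545 233.7722338676774 [ 98.92610485 682.21353139 884.93552523] [-2.34631745 -0.0075048  -2.50907136]
0.1 [-3.13999593e+00 -3.16185682e-04  3.66816110e-01] 0.9989389458110883
```

View pics/top0.png

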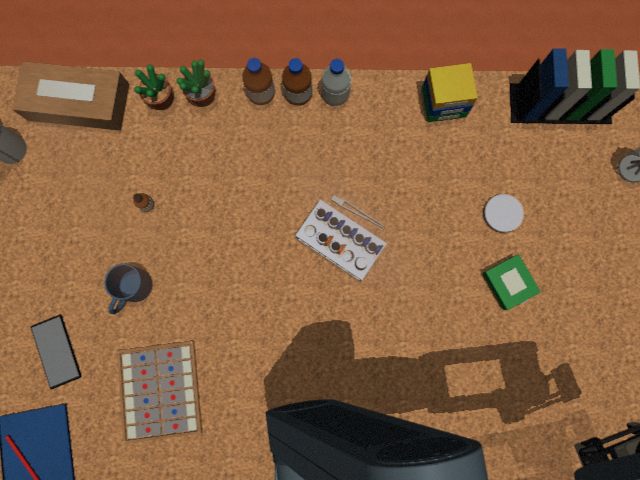

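View pics/side0.png

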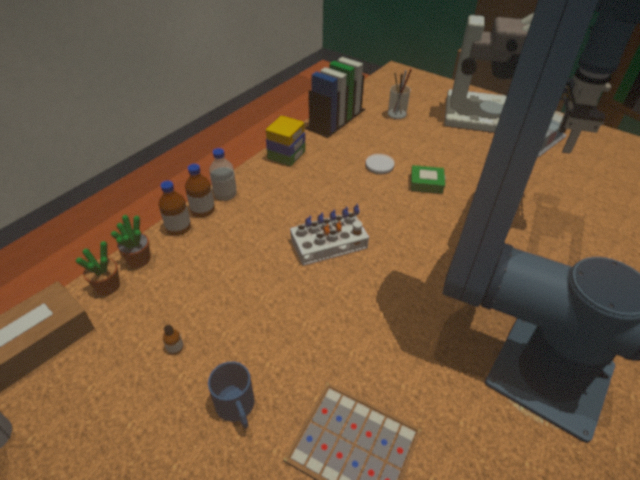

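Run:
```python
import cv2,numpy as np
a=cv2.imread("pics/top0.png")[185:295,285:395]
b=cv2.imread("pics/side0.png")[190:270,275:385]
a=cv2.resize(a,(594,594),interpolation=3)
cv2.imwrite("pics/c1.png",a)
b=cv2.resize(b,None,fx=7,fy=7,interpolation=3)
cv2.imwrite("pics/c2.png",b)
```

```text
(no output)
```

View pics/c1.png

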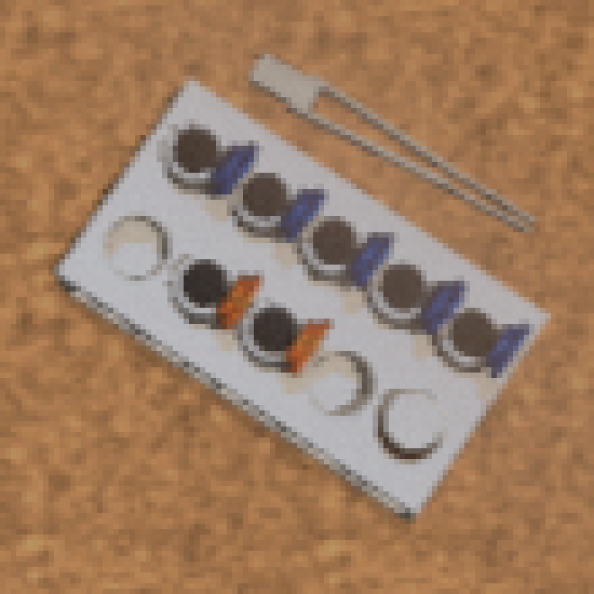

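View pics/c2.png

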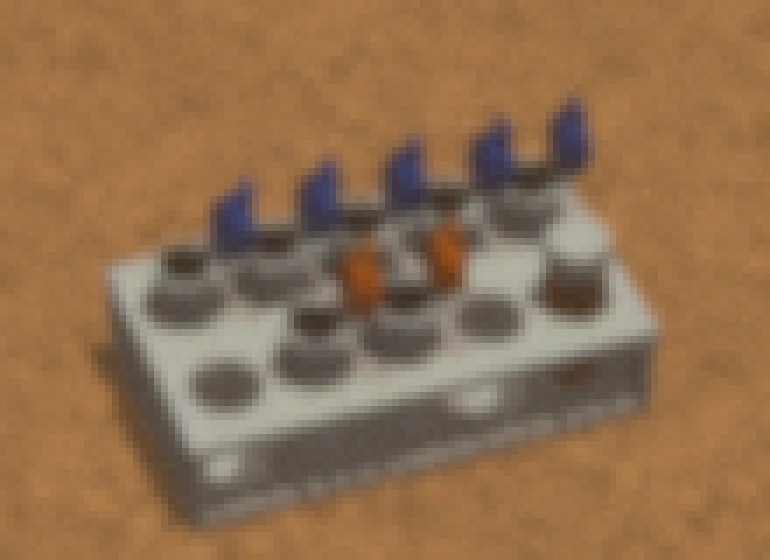

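Top view: the rack's corners are at crop (190,82), (548,317), (413,513), (60,272). Blue mouths 5 to 1 run from (197,148) to (473,333), with their lids near upright on the right (-x) side. The side view agrees. Next I'll compute the pose.

```bash
cat > h.py <<'E'
import numpy as np,cv2
from scipy.spatial.transform import Rotation as R
def plane(d,uv,z):
    uv=np.atleast_2d(np.asarray(uv,float)); f=240/np.tan(np.radians(d["fovy"]/2))
    r=np.c_[(uv[:,0]-d["cx"])/f,(uv[:,1]-d["cy"])/f,np.ones(len(uv))]
    r=r@R.from_euler("xyz",d["orientation"]).as_matrix().T; e=np.array(d["eye"])
    return (e+r*((z-e[2])/r[:,2])[:,None])[:,:2]
E
python3 - <<'E'
from bench import robot
from h import *
d=robot.get_image("top"); img=d["img"]
hsv=cv2.cvtColor(img,cv2.COLOR_BGR2HSV)
m=((hsv[...,1]<70)&(hsv[...,2]>140)).astype(np.uint8)
roi=np.zeros_like(m); roi[185:295,285:395]=1; m*=roi
c=max(cv2.findContours(m,0,1)[0],key=cv2.contourArea)
P=plane(d,cv2.convexHull(c)[:,0],41)
(cx,cy),(w,h),a=cv2.minAreaRect(P.astype(np.float32)); print("rect",cx,cy,w,h,a)
mo=np.array([(473,333),(403,286),(334,240),(265,195),(197,148)])/5.4+[285,185]-.4
for z in(62,41): 
  M=plane(d,mo,z); v=M[4]-M[0]; print(z,M.round(1).tolist(),np.hypot(*v),np.degrees(np.arctan2(v[1],v[0])))
s=robot.get_image("side")
ms=np.array([(522,185),(445,200),(362,218),(273,242),(184,262)])/7+[275,190]-.4
M=plane(s,ms,62);v=M[4]-M[0]; print("side",M.round(1).tolist(),np.hypot(*v),np.degrees(np.arctan2(v[1],v[0])))
# lids: blue blobs centroids
b=((hsv[...,0]>105)&(hsv[...,0]<135)&(hsv[...,1]>90)).astype(np.uint8)*roi
n,_,st,ce=cv2.connectedComponentsWithStats(b)
print([(st[i,4],plane(d,ce[i],78)[0].round(1).tolist()) for i in range(1,n) if st[i,4]>8])
E
```

```text
rect 584.240966796875 -35.06553649902344 180.56451416015625 104.51929473876953 56.81446838378906
62 [[566.7, -105.3], [585.8, -76.7], [604.5, -48.4], [623.0, -20.0], [642.3, 8.2]] 136.3681243133549 56.32880896142033
41 [[569.9, -107.0], [589.3, -78.0], [608.3, -49.2], [627.1, -20.3], [646.7, 8.4]] 138.64590765026068 56.3288089614203
side [[565.0, -99.7], [583.4, -75.7], [602.3, -49.3], [621.0, -19.3], [640.6, 8.5]] 131.99795110953224 55.080703542093964
[]
```

```bash
cat >> h.py <<'E'
YAW=np.radians(56.5); M3=np.array([603.7,-47.9])
ORI=[np.pi,0,YAW-np.pi/2]
def at(x,z,y=-2):   # rack-x along the blue row, offset y across it
    c,s=np.cos(YAW),np.sin(YAW); return [M3[0]+c*x-s*y,M3[1]+s*x+c*y,z]
E
python3 - <<'E'
from bench import robot
from h import *
robot.move_gripper(0.0)
robot.move_ptp(at(-145,140),ORI)
robot.move_linear(at(-145,82),speed=80)
f0=robot.current_contact_force()
print(robot.current_t(),robot.current_tcp_pos(),f0)
hit=robot.move_linear(at(70,82),speed=60,f_stop=12)
print(hit,robot.current_t(),robot.current_tcp_pos(),robot.current_contact_force()-f0)
if not hit: robot.move_linear(at(70,130),speed=100)
for n in("top","side"):
    cv2.imwrite(f"pics/{n}1.png",robot.get_image(n)["img"])
a=cv2.resize(cv2.imread("pics/side1.png")[150:280,255:405],None,fx=5,fy=4.5,interpolation=3)
cv2.imwrite("pics/c3.png",a)
E
```

```text
4.2833 [ 525.69707823 -170.15563509   82.37935184] [0.32239149 0.55381453 0.63314115]
False 8.0167 [643.99402905   9.28143147  82.0340409 ] [ 0.11052692 -0.37914769 -0.48525818]
```

View pics/c3.png

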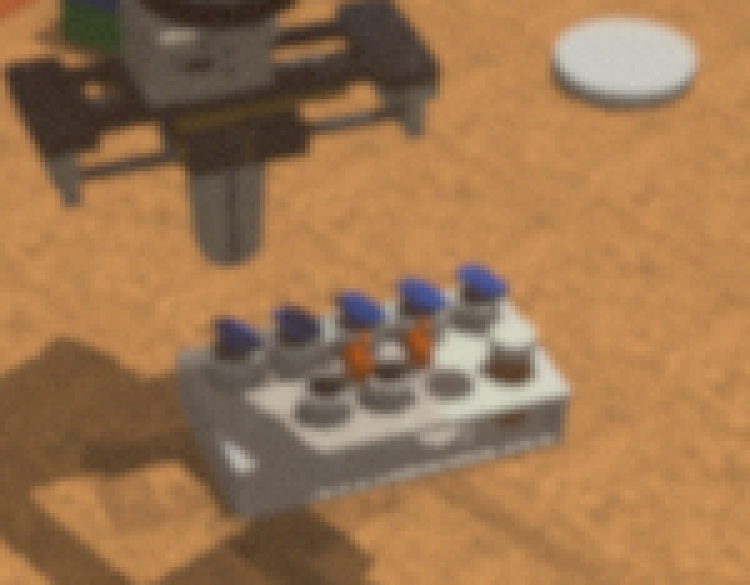

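The sweep worked: all five blue lids are now about 35° open and both orange lids are still upright. Next I'll press each lid down vertically.

Run:
```python
from bench import robot
from h import *
for x in(68,34,0,-34,-68):
    robot.move_linear(at(x+4,92),speed=100)
    robot.move_linear(at(x+4,74),speed=50)
    hit=robot.move_linear(at(x+4,64.5),speed=15,f_stop=6)
    print(x,hit,robot.current_tcp_pos()[2],robot.current_contact_force().round(1),robot.current_t())
    robot.move_linear(at(x+4,92),speed=100)
robot.move_linear(at(-68,150),speed=150)
robot.move_linear(at(-200,180),speed=200)
for n in("top","side"):
    cv2.imwrite(f"pics/{n}2.png",robot.get_image(n)["img"])
a=cv2.resize(cv2.imread("pics/side2.png")[190:270,275:385],None,fx=7,fy=7,interpolation=3)
cv2.imwrite("pics/c4.png",a)
print(robot.current_t())
```

```text
68 True 66.27316400313042 [-0.4  0.4  5.3] 10.3333
34 True 66.26479665836058 [-0.6 -0.   5.1] 12.2917
0 True 66.24268519268382 [-1.2 -0.1  5. ] 14.25
-34 True 66.26030261785198 [-1.5  0.2  4.8] 16.2083
-68 True 66.28554747492426 [-0.1 -0.3  4.9] 18.1667
20.05
```

View pics/c4.png

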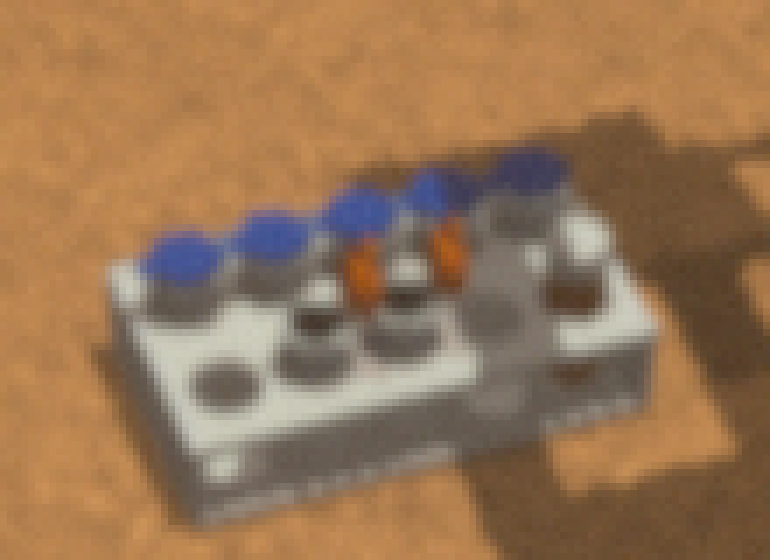

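All five blue lids lie flat on their vials, each stopping the fingers at z = 66.3 mm. The orange lids are upright and the rack hasn't moved.

```bash
python3 -c "
from bench import robot
print(robot.hand_in())"
```

```text
the job is handed in; nothing more can be done
None
```

I closed all five blue lids flat, left both orange lids standing open, saw no movement of the rack, and handed the job in with the hand clear after about 20 s of robot time; no verdict came back.

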